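# Open a bottling strainer with its release pin

## Robot

A 6-joint arm with a two-finger parallel gripper is mounted at the origin on a cart in front of the work surface, level with it; the furniture and walls round the work are solid. World frame = base frame: x ahead of the robot, y to its left, z up, the work surface at z = 0. Lengths are in mm, angles in rad, forces in N, time in s.
With the tool pointing down it reaches from about 425 to 925 mm from the base axis. Payload 12.5 kg.
Tool frame: the origin (TCP) lies midway between the tips of the shut fingers; the grasp point (between the pads) lies 19 mm behind it; z points along the fingers, y is the direction in which the jaws open and shut (so a half turn about z gives the same grasp; the last joint's range is limited). The gripper opens to 85 mm and grips with 20 to 120 N. Pads are 22 mm wide; open, the fingers measure 114 mm over their backs; the gripper's body (76 mm by 85 mm) begins 54 mm behind the grasp point. The pads swing forward as they close: fully open they stand 13 mm farther back than shut.
Start: joints at [1.03, 0.491, 1.559, -0, 1.092, -0.106], TCP at [263.254, 566.871, 231.327] pointing down, gripper open.
Joint ranges: [-3.1, 3.1], [-0.84, 2.19], [0.05, 2.79], [-1.13, 4.28], [0.06, 2.93], [-2.69, 2.69]. Speed limits (rad/s): [2.22, 2.22, 2.79, 3.14, 3.14, 3.14].

## Interface

Orientations are given as a rotation vector (axis times angle).
In Python, from station import manip gives the robot as it stands. The module is installed in compiled form; this text tells all that it offers.
- The arm moves only by the shell command python3 -m pendant 'ROWS' [FORCE]. ROWS is JSON, a list of rows, each a list of 7 numbers: the shift along the tool's x, y, z in mm, then the turn, a rotation vector about the tool's x, y, z in rad, then the opening in per cent of the stroke, from 0 (shut) to 100 (fully open). In form: [[tx, ty, tz, wx, wy, wz, grip], ...]. A call has 1 to 12 rows; each row is the pose to reach, as a shift and turn from the pose commanded when the call began, along the tool's axes at that moment; what a row does not reach only later rows make up. A row lasts 1/10 s, in which the tool goes at most 50 mm and 8.59 degrees, less where a joint would pass 70% of its speed; a pose out of reach is approached as far as the arm can. A call with a gripper value outside its range is refused whole. The fingers move at their own pace and stop on an object; FORCE is the grip in N (left out, the last holds). Time passes only in rows, so rows that repeat a pose let the fingers close. It gives the time, the measured TCP pose, the force and the opening at its end, in the units of the state.
- manip.observe(): the state, without advancing time (a new reading comes with each control period).
- manip.grab_frame(name): name is "scene" or "side" or "wrist"; returns the picture (400x640x3 uint8, red, green, blue); there is no depth.
- manip.camera_info(name): a dict with "vfov" (degrees; the focal length in pixels is half the picture's height over the tangent of half this angle, whatever the lens; pixels are square), "cx", "cy" (the principal point, pixels), "camera_from_world" (4x4, takes a point from world to camera coordinates). Camera axes: x right, y up, looking along -z (the intrinsics and any distortion apply to the point x, -y, -z); pixel columns grow to the right and rows downward; lengths in mm; the calibration is good to about 2 mm. A picture is of the moment at which its call begins: read the wrist's pose just before it. camera_info takes no time and is no camera call; for the wrist camera it gives the pose at the moment of the call.
- manip.job_done(): hands the job in, once; it reports no verdict.
The state is a dict: "time_s": time; "joints": joint angles; "joint_velocities": joint speeds; "effort": joint torques, N m; "ee_pos": TCP position; "tool_rot": TCP orientation; "contact_force": force on the tool from outside, world axes, zero at the start; "ft_torque": the same for the moment, N m; "width": finger opening in mm.
Only numpy, scipy, OpenCV 4.12 (cv2) and the standard library are available. Lean on these libraries where they do the work, as an engineer would, in place of code of your own. Each camera call takes 0.05 s, during which the arm holds its last target.

## Task

Open the strainer for washing: take the release pin (the square-handled tool) out of the white tool block, put it into the hole in the strainer slide's square boss and press the sunk catch button down; keep it down while you push the slide with the pin along its rails, out to the end stop. Then draw the pin out and stand it back, fully home, in the socket it came from. How deep the button sits differs from slide to slide, so feel for it and be gentle: never 15 N or more on the button, nor 25 N on the slide. Leave everything else where it is.

Things in the scene. Friction and masses are not known exactly. Their poses are not given: they have to be found in the camera images.
- pin_grip (a point): The release pin (80 g), standing in the tool block: ribbed black square grip, 16 x 16 mm, 46 mm high, over a collar (22 mm across, 5 mm high, its underside rests on the block's top) and a steel pin 6 mm thick, 40 mm long. The point: middle of the grip, 23 mm below its top, 28 mm above the collar's underside, 68 mm above the pin's tip. z up along the tool; x, y square to the grip's sides.
- tool_block: Fixed white plastic block, 50 (x) x 160 (y) x 46 mm high, with three sockets in its top at y = -52, 0 and +52 mm, each 10 mm across and 42 mm deep. The release pin, the tee key and the brush stand in them, in any order. Origin: middle of its underside.
- strainer_unit: Fixed steel unit, 222 x 104 mm. Origin: on the counter under the middle of the head's front face; z up. Head: x 0 to +74 mm, 50 mm high; on it a round inlet 51 mm across at x = +34, top 71 mm. Rails: x -125 to 0 mm, 30 mm high, 66 mm over their outsides. They lead the slide out along -x (towards the robot at yaw 0) and have notches shut, half-way and out.
- recess (a point): Centre of the mouth of the hole in the slide's square boss (24 x 24 mm, top level, 46 mm above the counter). It moves with the slide: 28 mm in front of the head when shut, 88 mm when out. Axes as the strainer unit's; the slide goes out along -x. The hole goes straight down, 9 mm across. The flat catch button in it lies 4 to 20 mm below the mouth: it differs each time and has to be felt.
- slide (a joint): How far the slide is out: 0 shut, 0.060 m at its stop. It rubs with 3 N.
- catch: Steel catch bar in the slide, under the hole: a tooth at each end stands up into a notch of a rail, and a button is screwed onto it at a height that differs each time (not shown by this pose). Origin: under the hole, at counter level while up. Spring: 3 N to start, 10 N at its stop 6 mm down. From 4.5 mm down (8.4 N) it clears the notches; let up on the way it locks in the half-way notch; at the end it keeps the slide out.
- tee_key: Bystander, loose, to be left alone: steel key with a T-shaped bar handle (56 mm wide, 10 mm thick), 48 mm high, standing in a socket of the tool block; origin under its collar, on the block's top
- nozzle_brush: Bystander, loose, to be left alone: brush with a round, waisted wooden handle 63 mm high, standing in a socket of the tool block; origin at the block's top
- funnel: Bystander, loose, to be left alone: stainless funnel standing on its rim, 101 x 122 mm, 108 mm high
- cap_a: Bystander, loose, to be left alone: black screw cap, 33 mm across, 19 mm high
- cap_b: Bystander, loose, to be left alone: black screw cap, 33 mm across, 19 mm high
There are look-alikes about, which are no part of the job. Leave any blue or turquoise look-alike of the part that bears pin_grip alone.

How it is judged (in metres and radians):
On the way, in this order (a step that is already met when the one before it is completed fails the run):
1. the release pin is lifted clear of its socket (distance of pin_grip from where it was at the start of the episode above 0.045 m), for 0.1 s.
2. the slide is pushed out at least 57 of its 60 mm (value of joint slide above 0.057 m), for 0.2 s.
At the end, for the whole second after the job is handed in: The slide is out at least 57 of its 60 mm, and the release pin stands at rest in the socket it came from: its grip within 6 mm of where it stood at the start and within 0.1 rad of upright (value of joint slide above 0.057 m and distance of pin_grip from where it was at the start of the episode below 0.006 m and angle between pin_grip's own z axis and vertical below 0.1 rad and linear speed of release_pin below 0.02 m/s); the robot touches nothing.
It fails at once if 15 N or more between the release pin and the catch button (contact force between release_pin and catch above 15 N).
It fails at once if 25 N or more between the release pin and the slide, its catch included (contact force between release_pin and slide above 25 N).
It fails at once if a bystander is moved by more than 25 mm, or a tool in the block by more than 15 mm (distance of any of funnel, cap_a, cap_b from where it was at the start of the episode above 0.025 m or distance of any of tee_key, nozzle_brush from where it was at the start of the episode above 0.015 m).
It also fails if it takes over 59 s, if anything falls off the work surface, if the arm or the gripper's body presses on something with over 40 N, if the wrist force passes 120 N, or if a joint passes its speed limit or range.

## Working session

There is one attempt and no reset: what is moved stays moved. The work goes in short steps, Python scripts to look and compute and a shell command to move; the robot and the scene stay as the last step left them, time stands still between calls to the robot, and variables do not carry over. Pictures are saved under pics/ and viewed, and the job is handed in when it is done.

```bash
mkdir -p pics; ls; python3 - <<'E'
from station import manip
import cv2, numpy as np
print(manip.observe())
for n in ["scene","side","wrist"]:
    print(n, manip.camera_info(n))
    f=manip.grab_frame(n); cv2.imwrite(f"pics/{n}0.png", f[:,:,::-1])
E
```

```text
pics
{'time_s': 0.0, 'joints': array([ 1.03040623e+00,  4.91563960e-01,  1.55947225e+00, -1.09561308e-05,
        1.09168940e+00, -1.05600223e-01]), 'joint_velocities': array([-2.01072414e-04,  3.47479559e-04,  4.20584715e-07, -2.09914364e-04,
       -1.25177960e-03,  2.91174823e-04]), 'effort': array([-5.54713151e-04, -6.18429708e+01, -2.61586207e+01, -1.74118401e-05,
        3.92045185e-03, -2.08511216e-05]), 'ee_pos': array([263.12315399, 566.65585263, 230.71715063]), 'tool_rot': array([-6.77516042e-01, -3.06730698e+00,  1.69227753e-03]), 'contact_force': array([ 0.84436612,  0.62128182, -0.6728853 ]), 'ft_torque': array([-0.04596805,  0.02531669, -0.01014463]), 'width': 85.58783770963416}
scene {'vfov': 51.438891039759454, 'cx': 317.3008704384632, 'cy': 190.74709283283374, 'camera_from_world': array([[ 8.35952538e-01, -5.48656883e-01, -1.26086603e-02,
        -5.86964299e+02],
       [ 2.97334604e-01,  4.33479389e-01,  8.50698391e-01,
        -1.36278068e+02],
       [-4.61275933e-01, -7.14892470e-01,  5.25502873e-01,
        -8.19069971e+02],
       [ 0.00000000e+00,  0.00000000
[... 244 characters left out ...]
   [ 1.97109643e-01,  5.17717015e-01,  8.32536414e-01,
        -4.28808239e+01],
       [-3.31058891e-01, -7.64165104e-01,  5.53580802e-01,
        -9.55001425e+02],
       [ 0.00000000e+00,  0.00000000e+00,  0.00000000e+00,
         1.00000000e+00]])}
wrist {'vfov': 71.6632934427799, 'cx': 311.03263893882604, 'cy': 198.99769355812842, 'camera_from_world': array([[ 4.20663348e-01,  9.07215905e-01, -1.28405332e-03,
        -6.25787887e+02],
       [-8.64551040e-01,  4.00450495e-01, -3.03629543e-01,
         4.05580610e+01],
       [-2.74943351e-01,  1.28835950e-01,  9.52789301e-01,
        -3.80346468e+02],
       [ 0.00000000e+00,  0.00000000e+00,  0.00000000e+00,
         1.00000000e+00]])}
```

View pics/scene0.png

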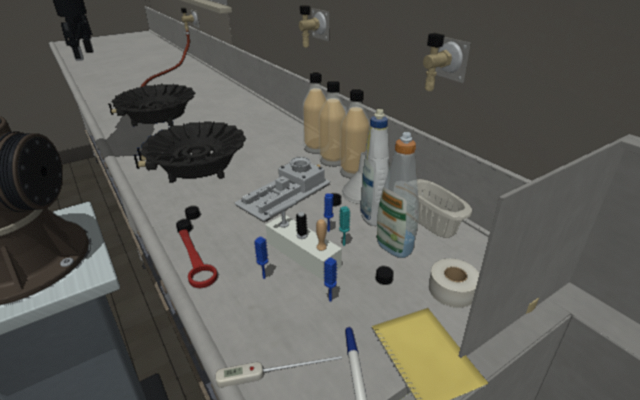

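View pics/side0.png

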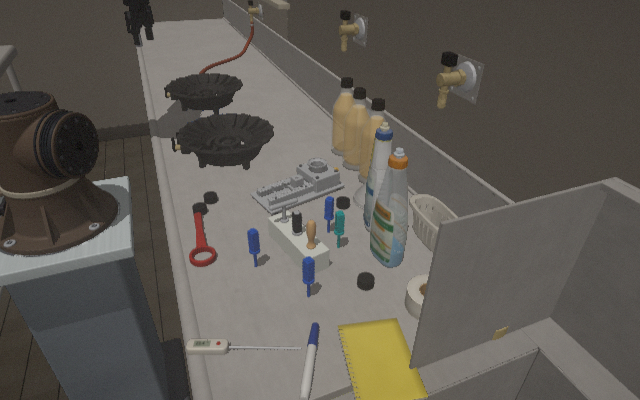

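View pics/wrist0.png

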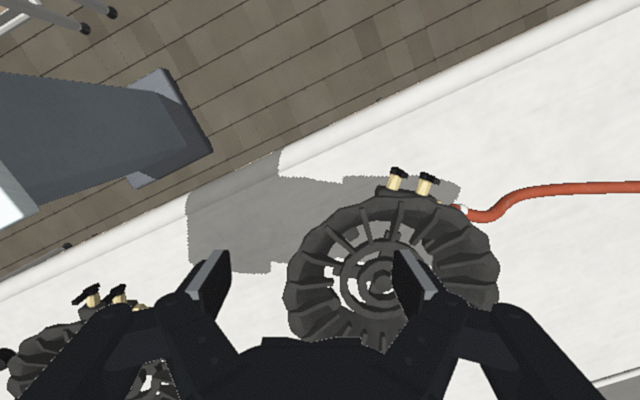

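The black-gripped pin stands mid-block at scene (301,222) / side (297,222). The tee key is beside it at the far-left end, the brush at the right end, and blue/turquoise look-alikes stand around. I'll zoom in to measure.

```bash
python3 - <<'E'
import cv2
a=cv2.imread('pics/scene0.png')[140:280,220:380]; cv2.imwrite('pics/scene0z.png',cv2.resize(a,None,fx=5,fy=4.28*1.0,interpolation=cv2.INTER_CUBIC) if 0 else cv2.resize(a,(640,560),interpolation=cv2.INTER_CUBIC))
a=cv2.imread('pics/side0.png')[140:280,230:390]; cv2.imwrite('pics/side0z.png',cv2.resize(a,(640,560),interpolation=cv2.INTER_CUBIC))
E
```

```text
(no output)
```

View pics/scene0z.png

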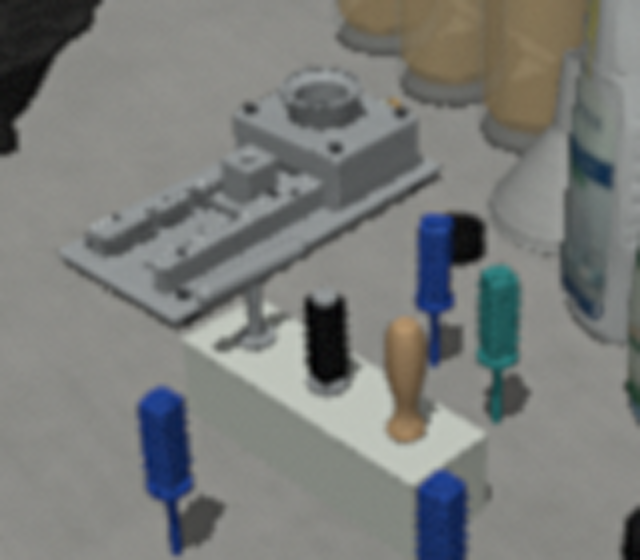

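View pics/side0z.png

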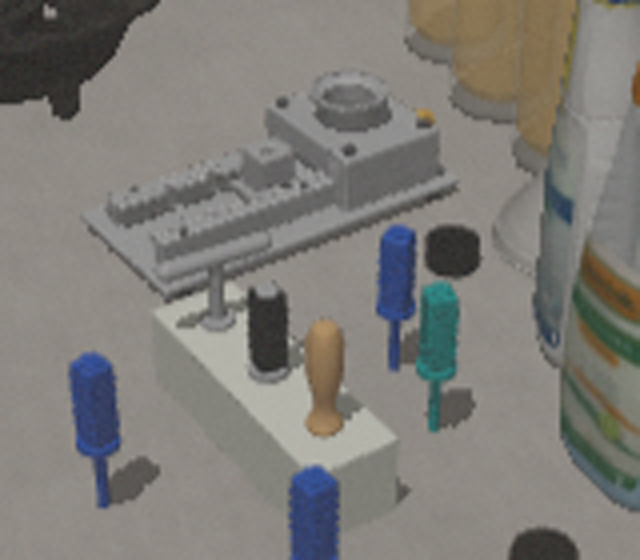

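```bash
cat > h.py <<'E'
import numpy as np, cv2
from scipy.optimize import least_squares
from scipy.spatial.transform import Rotation as R
def K(ci):
    f=200/np.tan(np.radians(ci['vfov']/2)); return f,ci['cx'],ci['cy']
def proj(ci,P):
    P=np.atleast_2d(P); T=ci['camera_from_world']; c=P@T[:3,:3].T+T[:3,3]
    f,cx,cy=K(ci); return np.c_[cx+f*c[:,0]/-c[:,2], cy-f*c[:,1]/-c[:,2]]
def ray(ci,uv):
    f,cx,cy=K(ci); T=ci['camera_from_world']
    d=np.array([(uv[0]-cx)/f,-(uv[1]-cy)/f,-1.]); Rm=T[:3,:3]
    return -Rm.T@T[:3,3], Rm.T@d
def onz(ci,uv,z):
    o,d=ray(ci,uv); return o+d*(z-o[2])/d[2]
def tri(obs):
    A=[];b=[]
    for ci,uv in obs:
        o,d=ray(ci,uv); d=d/np.linalg.norm(d); M=np.eye(3)-np.outer(d,d); A.append(M); b.append(M@o)
    x=np.linalg.lstsq(np.vstack(A),np.hstack(b),rcond=None)[0]
    return x,[np.round(proj(ci,x)[0]-uv,1) for ci,uv in obs]
E
python3 - <<'E'
from h import *
from station import manip
S=manip.camera_info('scene');D=manip.camera_info('side')
np.set_printoptions(precision=1,suppress=True)
pts={'pintop':((326,297),(268,288),97),'base_left':((62,250),(83,215),3),'base_near':((178,323),(170,297),3),'base_right':((440,170),(457,183),3),
'blk_left':((185,338),(153,313),46),'blk_right':((487,433),(397,437),46),'inlet':((322,92),(350,92),71),'boss':((249,160),(270,155),46),'brushtop':((406,325),(325,325),109),
'head_tl':((235,120),(266,112),50),'head_near':((340,152),(348,152),50),'capb':((467,225),(453,236),19)}
for k,(a,b,z) in pts.items():
    u=np.array([220+a[0]/4,140+a[1]/4]);v=np.array([230+b[0]/4,140+b[1]/4])
    x,r=tri([(S,u),(D,v)])
    print(k,x,r,onz(S,u,z)[:2],onz(D,v,z)[:2])
E
```

```text
pintop [ 474.2 -295.5   93.5] [array([-0. , -0.1]), array([0. , 0.1])] [ 471.5 -300.1] [ 472.6 -300.1]
base_left [431.8 -65.5   9.3] [array([0.1, 0.4]), array([-0. , -0.4])] [435.7 -54.3] [433.3 -57.7]
base_near [ 461.3 -153.1   -2.6] [array([0.1, 0.5]), array([-0. , -0.4])] [ 458.7 -158.8] [ 458.8 -162.5]
base_right [ 670.2 -107.5    4.5] [array([0. , 0.2]), array([-0. , -0.2])] [ 672.2 -104.4] [ 670.8 -106.4]
blk_left [ 432.3 -225.3   42.7] [array([0.1, 0.6]), array([-0. , -0.6])] [ 431.2 -227.6] [ 430.7 -231.7]
blk_right [ 513.7 -370.7   44.2] [array([0. , 0.1]), array([ 0. , -0.1])] [ 512.6 -372. ] [ 512.6 -372.9]
inlet [611.8 -63.4  59.6] [array([-0. , -0.1]), array([0. , 0.1])] [600.5 -82.8] [604.1 -82.1]
boss [552.  -76.1  34.4] [array([0.1, 0.7]), array([-0.1, -0.7])] [544.3 -90.6] [544.7 -97.8]
brushtop [ 484.6 -347.5  103.9] [array([0., 0.]), array([-0., -0.])] [ 480.8 -353.2] [ 482.1 -354. ]
head_tl [561.7 -41.8  44.5] [array([0.1, 0.3]), array([-0. , -0.3])] [557.8 -49.4] [558.1 -52.4]
head_near [ 584.5 -128.2   56.4] [array([-0. , -0.1]), array([0. , 0.1])] [ 590.  -119.1] [ 588.8 -117.7]
capb [ 621.1 -204.5   33.2] [array([-0. , -0.2]), array([0. , 0.2])] [ 633.8 -187.2] [ 631.1 -184.4]
```

```bash
python3 - <<'E'
from h import *
from station import manip
np.set_printoptions(precision=2,suppress=True)
o=manip.observe(); Rt=R.from_rotvec(o['tool_rot']).as_matrix(); print(Rt)
W=manip.camera_info('wrist'); T=W['camera_from_world']; c=-T[:3,:3].T@T[:3,3]
print('cam in tool',Rt.T@(c-o['ee_pos']),'cam axes in tool (rows x,y,z)\n',T[:3,:3]@Rt)
# commanded pose candidates
yaw=np.arctan2(Rt[1,0],Rt[0,0]);print('tool x yaw deg',np.degrees(yaw))
E
```

```text
[[-0.91  0.42 -0.  ]
 [ 0.42  0.91 -0.  ]
 [ 0.   -0.   -1.  ]]
cam in tool [  77.21    1.28 -143.1 ] cam axes in tool (rows x,y,z)
 [[ 0.    1.    0.  ]
 [ 0.95 -0.    0.3 ]
 [ 0.3   0.   -0.95]]
tool x yaw deg 155.0893357753581
```

```bash
python3 -m pendant '[[-408,-270,0,0,0,0,100],[-408,-270,0,0,0,0,100],[-408,-270,0,0,0,0,100],[-408,-270,0,0,0,0,100],[-408,-270,0,0,0,0,100],[-408,-270,0,0,0,0,100],[-408,-270,0,0,0,0,100],[-408,-270,0,0,0,0,100],[-408,-270,0,0,0,0,100],[-408,-270,0,0,0,0,100]]' 40 && python3 -m pendant '[[-137,-366,0,0,0,0.92,100],[-137,-366,0,0,0,0.92,100],[-137,-366,0,0,0,0.92,100],[-137,-366,0,0,0,0.92,100],[-137,-366,0,0,0,0.92,100],[-137,-366,0,0,0,0.92,100],[-137,-366,0,0,0,0.92,100],[-137,-366,0,0,0,0.92,100],[-137,-366,0,0,0,0.92,100],[-137,-366,0,0,0,0.92,100],[-137,-366,0,0,0,0.92,100]]'
python3 - <<'E'
from station import manip
import cv2,pickle
o=manip.observe();W=manip.camera_info('wrist');print(o['time_s'],o['ee_pos'],o['joints'])
f=manip.grab_frame('wrist');cv2.imwrite('pics/w1.png',f[:,:,::-1]);pickle.dump((o,W),open('w1.pkl','wb'))
E
```

```text
time_s: 1.15
ee_pos: [520.6, 147.7, 231.2]
tool_rot: [0.679, 3.067, -0.0]
contact_force: [0.6, -0.0, -0.8]
width: 85.4
time_s: 2.25
ee_pos: [489.6, -238.7, 231.1]
tool_rot: [-1.968, -2.448, -0.0]
contact_force: [-0.5, 0.1, -1.0]
width: 85.1
2.25 [ 489.58549493 -238.72329527  231.14197046] [-5.75058985e-01  3.77488940e-01  1.75641293e+00  2.35163298e-04
  1.00825233e+00 -7.91753382e-01]
```

View pics/w1.png

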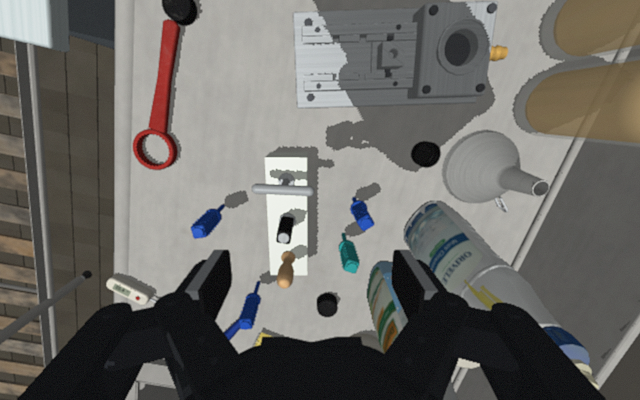

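The wrist view shows the white block at columns 266–306, rows 157–275, with the tee key, pin (285,228) and brush along it. The strainer's boss is at about (393,57) and the inlet at (460,48). I'll zoom in for precise pixels.

```bash
python3 - <<'E'
import cv2
a=cv2.imread('pics/w1.png')
cv2.imwrite('pics/w1a.png',cv2.resize(a[0:120,285:505],(792,432),interpolation=cv2.INTER_CUBIC)) # 3.6x
cv2.imwrite('pics/w1b.png',cv2.resize(a[150:300,230:370],(560,600),interpolation=cv2.INTER_CUBIC)) # 4x
E
```

```text
(no output)
```

View pics/w1a.png

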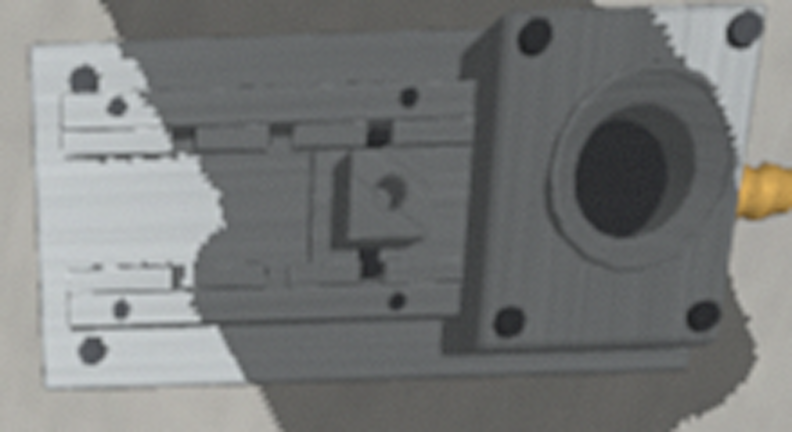

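View pics/w1b.png

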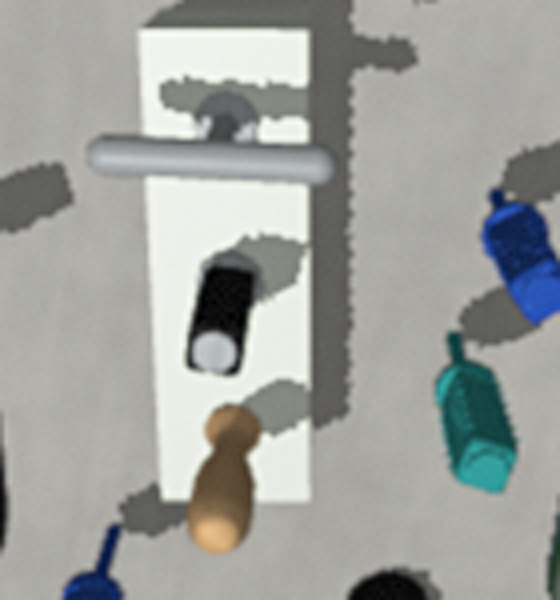

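```bash
python3 - <<'E'
from h import *
import pickle
from station import manip
np.set_printoptions(precision=1,suppress=True)
o,W=pickle.load(open('w1.pkl','rb'))
S=manip.camera_info('scene');D=manip.camera_info('side')
za=lambda p:np.array([285+p[0]/3.6,p[1]/3.6]); zb=lambda p:np.array([230+p[0]/4,150+p[1]/4])
C=[onz(W,zb(p),46)[:2] for p in [(140,28),(310,28),(310,500),(163,500)]]
print('blk',*C,'ctr',np.mean(C,0)); 
for i in range(4):
    d=C[(i+1)%4]-C[i]; print(np.linalg.norm(d),np.degrees(np.arctan2(d[1],d[0])))
print('pin97',onz(W,zb((214,352)),97))
B=[onz(W,za(p),3)[:2] for p in [(32,45),(48,387)]]; print('base',*B, np.linalg.norm(B[0]-B[1]),np.degrees(np.arctan2(*(B[1]-B[0])[::-1])))
H=[onz(W,za(p),50)[:2] for p in [(510,12),(477,345),(720,340)]]; print('head',*H,np.linalg.norm(H[0]-H[1]),np.degrees(np.arctan2(*(H[1]-H[0])[::-1])),np.linalg.norm(H[2]-H[1]))
print('hole',onz(W,za((389,193)),46)); print('inlet',onz(W,za((642,168)),71))
u=np.array([220+326/4,140+297/4]);v=np.array([230+268/4,140+288/4])
print(tri([(S,u),(D,v),(W,zb((214,352)))]))
# boss hole scene/side
E
python3 - <<'E'
import cv2
cv2.imwrite('pics/a.png',cv2.resize(cv2.imread('pics/scene0.png')[155:220,230:335],(800,495),interpolation=cv2.INTER_CUBIC))
cv2.imwrite('pics/b.png',cv2.resize(cv2.imread('pics/side0.png')[155:220,245:350],(800,495),interpolation=cv2.INTER_CUBIC))
E
```

```text
blk [ 431.8 -224.7] [ 481.  -213.8] [ 515.1 -371.2] [ 466.2 -382. ] ctr [ 473.5 -297.9]
50.42836772880029 12.441234899913967
160.9855499445626 -77.7800976992598
50.081725077737836 -167.55946274132168
160.98397427412755 102.34327416676479
pin97 [ 473.  -298.6   97. ]
base [431.1 -60.2] [ 457.2 -161.5] 104.57659166617202 -75.53306184251737
head [565.  -36.6] [ 584.7 -121.4] [ 656.5 -104.1] 87.06583843088247 -76.93302944058452 73.89002414978259
hole [546.7 -86.4  46. ]
inlet [606.4 -71.5  71. ]
(array([ 472.8, -298.9,   96.1]), [array([ 0.3, -0.1]), array([-0.1,  0.1]), array([-0.2, -0.2])])
```

View pics/a.png

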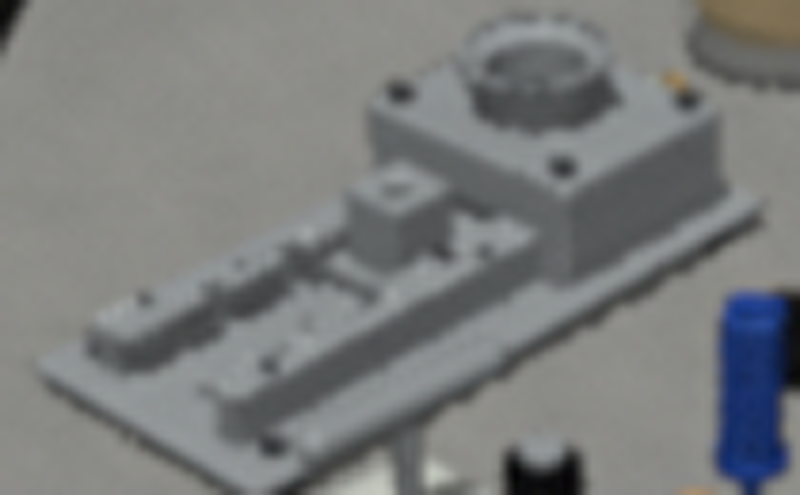

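View pics/b.png

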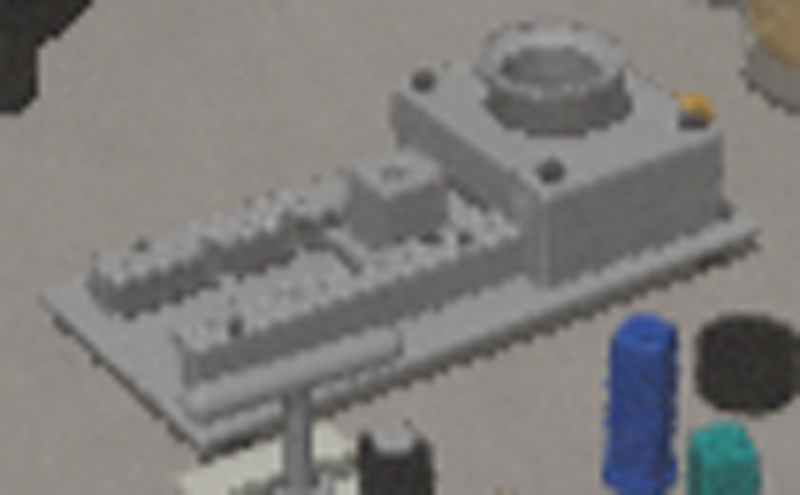

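```bash
python3 -m pendant '[[-55,-29.3,50,0,0,0,45],[-55,-29.3,100,0,0,0,45],[-55,-29.3,100,0,0,0,45],[-55,-29.3,100,0,0,0,45],[-55,-29.3,100,0,0,0,45]]'
python3 - <<'E'
from h import *
from station import manip
import pickle
np.set_printoptions(precision=1,suppress=True)
o=manip.observe();W=manip.camera_info('wrist');print(o['time_s'],o['ee_pos'],o['width'])
f=manip.grab_frame('wrist');cv2.imwrite('pics/w2.png',f[:,:,::-1]);pickle.dump((o,W),open('w2.pkl','wb'))
cv2.imwrite('pics/w2b.png',cv2.resize(f[130:330,211:411,::-1],(600,600),interpolation=cv2.INTER_CUBIC))
S=manip.camera_info('scene');D=manip.camera_info('side')
print('hole',onz(S,(282.2,179.9),46),onz(D,(297.1,177.8),46),tri([(S,(282.2,179.9)),(D,(297.1,177.8))]))
W1=pickle.load(open('w1.pkl','rb'))[1]
print(tri([(S,(282.2,179.9)),(D,(297.1,177.8)),(W1,(285+389/3.6,193/3.6))]))
E
```

```text
time_s: 2.8
ee_pos: [473.4, -298.7, 131.9]
tool_rot: [1.968, 2.449, 0.0]
contact_force: [0.7, 0.3, 0.2]
width: 38.3
2.8 [ 473.4 -298.7  131.9] 38.317063831427205
hole [544.4 -90.2  46. ] [545.3 -93.1  46. ] (array([549.8, -79.9,  38.5]), [array([0.1, 0.3]), array([-0. , -0.3])])
(array([547.5, -85.3,  41.9]), [array([0.3, 0.3]), array([-0.2, -0.3]), array([-0. , -0.1])])
```

View pics/w2b.png

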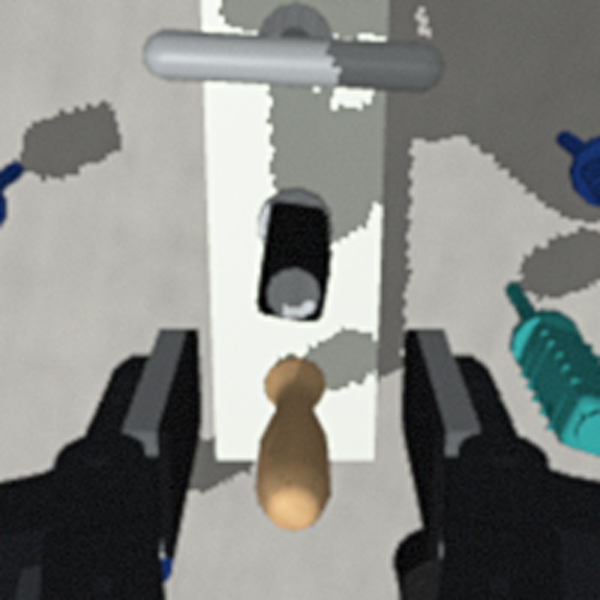

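```bash
python3 - <<'E'
from h import *
from station import manip
import pickle
np.set_printoptions(precision=2,suppress=True)
o,W=pickle.load(open('w2.pkl','rb'))
p=onz(W,(308.7,227.3),97); Rt=R.from_rotvec(o['tool_rot']).as_matrix()
print(p, Rt.T@(p-o['ee_pos']))
for q in [(258,312),(322,322),(267,283)]:
    print(Rt.T@(onz(W,(211+q[0]/3,130+q[1]/3),97)-o['ee_pos']))
# finger midpoint: where does tcp project
print(proj(W,o['ee_pos']))
E
```

```text
[ 472.78 -297.97   97.  ] [ 0.89 -0.45 34.94]
[-4.22 -8.68 34.94]
[-6.79  6.34 34.94]
[ 3.12 -6.49 34.94]
[[309.01 252.96]]
```

```bash
python3 -m pendant '[[1,-0.4,40,0,0,0.15,45],[1,-0.4,65,0,0,0.15,45],[1,-0.4,77,0,0,0.15,45],[1,-0.4,77,0,0,0.15,45],[1,-0.4,77,0,0,0.15,45]]' 80; python3 -m pendant '[[0,0,0,0,0,0,0],[0,0,0,0,0,0,0],[0,0,0,0,0,0,0],[0,0,0,0,0,0,0],[0,0,0,0,0,0,0]]'
python3 - <<'E'
from h import *
from station import manip
import pickle
np.set_printoptions(precision=2,suppress=True)
o=manip.observe();W=manip.camera_info('wrist');print(o['time_s'],o['ee_pos'],o['tool_rot'],o['width'],o['contact_force'],o['ft_torque'])
f=manip.grab_frame('wrist');cv2.imwrite('pics/w3.png',f[:,:,::-1]);pickle.dump((o,W),open('w3.pkl','wb'))
cv2.imwrite('pics/w3b.png',cv2.resize(f[130:330,211:411,::-1],(600,600),interpolation=cv2.INTER_CUBIC))
E
```

```text
time_s: 3.35
ee_pos: [473.0, -298.8, 55.7]
tool_rot: [2.145, 2.293, 0.0]
contact_force: [-0.5, -0.9, 0.4]
width: 38.5
time_s: 3.85
ee_pos: [472.8, -299.0, 55.8]
tool_rot: [2.145, 2.292, 0.001]
contact_force: [-1.2, 1.4, 7.5]
width: 15.2
3.85 [ 472.77 -298.97   55.76] [2.15 2.29 0.  ] 15.222028035352162 [-1.16  1.41  7.52] [ 0.26  0.07 -0.02]
```

View pics/w3b.png

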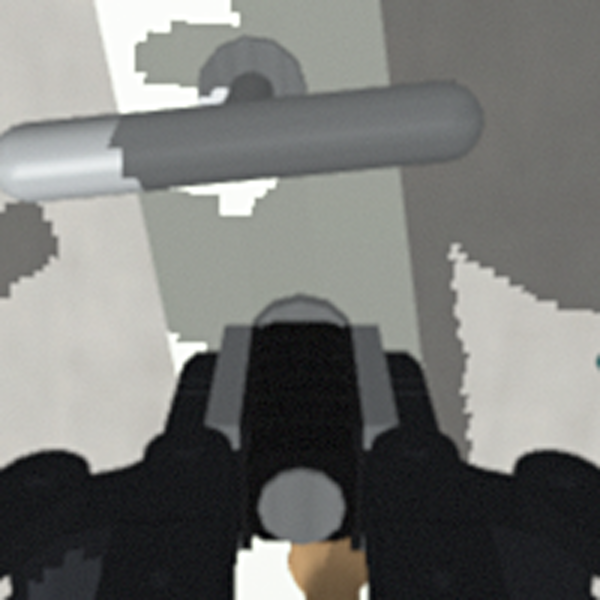

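```bash
python3 -m pendant '[[0,0,-10,0,0,0,0],[0,0,-30,0,0,0,0],[0,0,-60,0,0,0,0],[0,0,-95,0,0,0,0],[0,0,-110,0,0,0,0],[0,0,-110,0,0,0,0],[0,0,-110,0,0,0,0]]'
python3 - <<'E'
from h import *
from station import manip
import pickle
np.set_printoptions(precision=2,suppress=True)
o=manip.observe();W=manip.camera_info('wrist');print(o['time_s'],o['ee_pos'],o['tool_rot'],o['width'],o['contact_force'],o['ft_torque'])
for n in ['wrist','scene','side']:
    f=manip.grab_frame(n);cv2.imwrite(f'pics/{n}4.png',f[:,:,::-1])
pickle.dump((o,W),open('w4.pkl','wb'))
a=cv2.imread('pics/scene4.png')[130:270,220:380];b=cv2.imread('pics/side4.png')[130:270,220:380]
cv2.imwrite('pics/ss4.png',cv2.resize(np.hstack([a,b]),(800,350),interpolation=cv2.INTER_CUBIC))
E
```

```text
time_s: 4.6
ee_pos: [472.0, -298.5, 164.4]
tool_rot: [2.147, 2.293, 0.0]
contact_force: [-0.9, -0.8, -1.8]
width: 15.2
4.6 [ 472.01 -298.48  164.4 ] [2.15 2.29 0.  ] 15.1835138377984 [-0.93 -0.81 -1.83] [ 0.   -0.02 -0.02]
```

View pics/ss4.png

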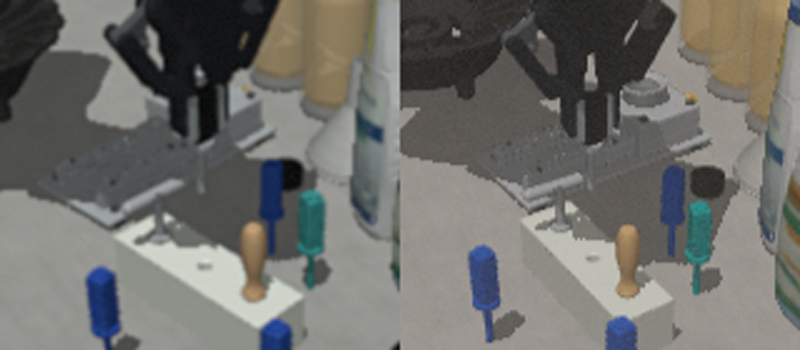

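View pics/wrist4.png

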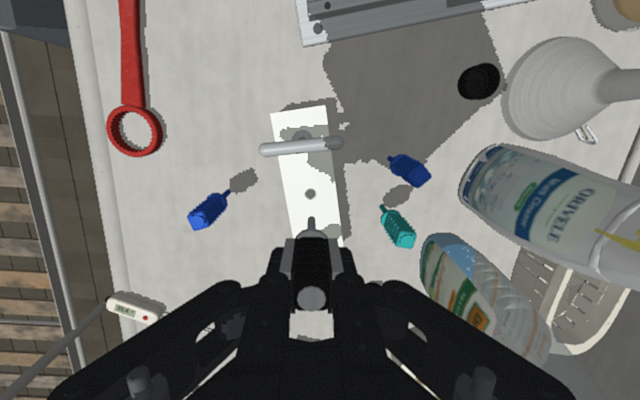

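```bash
python3 -m pendant '[[50,21,0,0,0,-0.175,0],[98,42,0,0,0,-0.175,0],[145,62,0,0,0,-0.175,0],[190,81,0,0,0,-0.175,0],[206.7,88.3,20,0,0,-0.175,0],[206.7,88.3,40,0,0,-0.175,0],[206.7,88.3,40,0,0,-0.175,0],[206.7,88.3,40,0,0,-0.175,0]]'
python3 - <<'E'
from h import *
from station import manip
import pickle
np.set_printoptions(precision=2,suppress=True)
o=manip.observe();W=manip.camera_info('wrist');print(o['time_s'],o['ee_pos'],o['tool_rot'],o['width'],o['contact_force'],o['ft_torque'])
f=manip.grab_frame('wrist');cv2.imwrite('pics/w5.png',f[:,:,::-1])
pickle.dump((o,W),open('w5.pkl','wb'))
Rt=R.from_rotvec(o['tool_rot']).as_matrix()
print(proj(W,[o['ee_pos']+Rt@[0,0,49],o['ee_pos']+Rt@[0,0,9]]),np.degrees(np.arctan2(Rt[1,1],Rt[0,1])))
E
```

```text
time_s: 5.55
ee_pos: [546.5, -86.7, 123.9]
tool_rot: [-1.938, -2.471, 0.001]
contact_force: [0.2, -0.3, -1.4]
width: 15.0
5.55 [546.47 -86.74 123.87] [-1.94 -2.47  0.  ] 14.989523519003724 [ 0.21 -0.27 -1.38] [ 0.01 -0.   -0.01]
[[309.4  220.82]
 [309.05 245.7 ]] 13.796123798066994
```

View pics/w5.png

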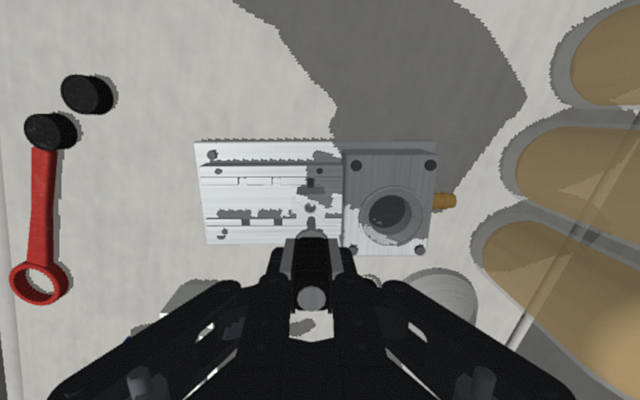

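```bash
python3 - <<'E'
import cv2
a=cv2.imread('pics/w5.png')
cv2.imwrite('pics/w5b.png',cv2.resize(a[165:245,260:360],(800,640)[:2] if 0 else (750,600),interpolation=cv2.INTER_CUBIC))
E
```

```text
(no output)
```

View pics/w5b.png

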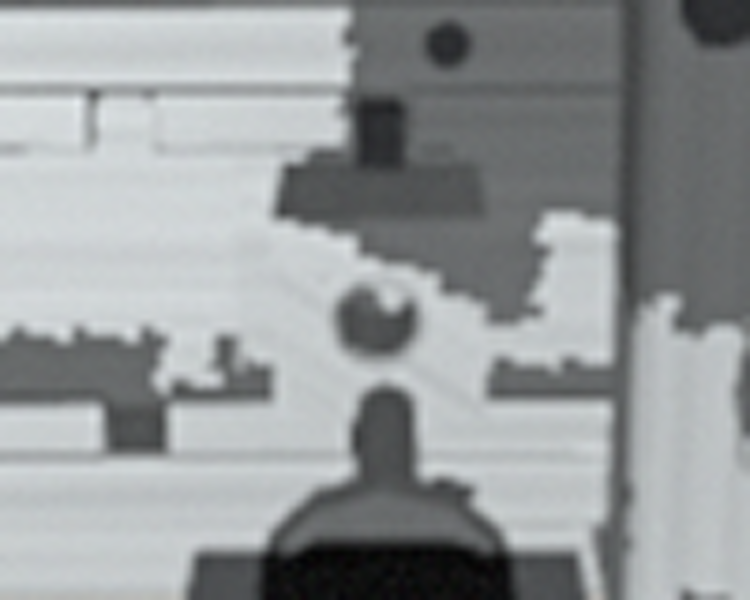

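```bash
python3 - <<'E'
from h import *
import pickle
np.set_printoptions(precision=2,suppress=True)
o,W=pickle.load(open('w5.pkl','rb'));Rt=R.from_rotvec(o['tool_rot']).as_matrix()
z=lambda p:(260+p[0]/7.5,165+p[1]/7.5)
T=lambda p,h:Rt.T@(onz(W,z(p),h)-o['ee_pos'])
print('tip',T((385,416),o['ee_pos'][2]-49))
for p in [(376,318),(376,321)]: print('hole',T(p,46))
print('boss',T((280,215),46),T((485,215),46))
z1=lambda p:Rt.T@(onz(W,p,71)-o['ee_pos'])
print('inlet',z1((389,213)))
E
```

```text
tip [ 0.28  1.44 49.  ]
hole [ 0.44  0.47 77.87]
hole [ 0.08  0.47 77.87]
boss [ 12.54 -10.18  77.9 ] [12.56 12.57 77.87]
inlet [ 4.84 60.05 52.79]
```

```bash
python3 -m pendant '[[0,-0.8,10,0,0,0,0],[0,-0.8,20,0,0,0,0],[0,-0.8,21,0,0,0,0],[0,-0.8,21,0,0,0,0]]'
python3 - <<'E'
from h import *
from station import manip
import pickle
np.set_printoptions(precision=2,suppress=True)
o=manip.observe();W=manip.camera_info('wrist');print(o['time_s'],o['ee_pos'],o['tool_rot'],o['width'],o['contact_force'],o['ft_torque'])
f=manip.grab_frame('wrist');cv2.imwrite('pics/w6.png',f[:,:,::-1])
pickle.dump((o,W),open('w6.pkl','wb'))
Rt=R.from_rotvec(o['tool_rot']).as_matrix()
print(proj(W,[o['ee_pos']+Rt@[0,0,49],o['ee_pos']+Rt@[0,0,9]]))
g=manip.grab_frame('scene');cv2.imwrite('pics/s6.png',cv2.resize(g[130:220,230:340,::-1],(733,600),interpolation=cv2.INTER_CUBIC))
cv2.imwrite('pics/w6b.png',cv2.resize(f[165:245,260:360,::-1],(750,600),interpolation=cv2.INTER_CUBIC))
E
```

```text
time_s: 6.0
ee_pos: [545.7, -86.9, 102.9]
tool_rot: [-1.938, -2.471, 0.0]
contact_force: [-0.4, 0.2, -0.5]
width: 14.8
6.0 [545.73 -86.94 102.91] [-1.94 -2.47  0.  ] 14.81173535233608 [-0.39  0.16 -0.52] [ 0.02 -0.02  0.01]
[[309.42 220.84]
 [309.07 245.72]]
```

View pics/w6b.png

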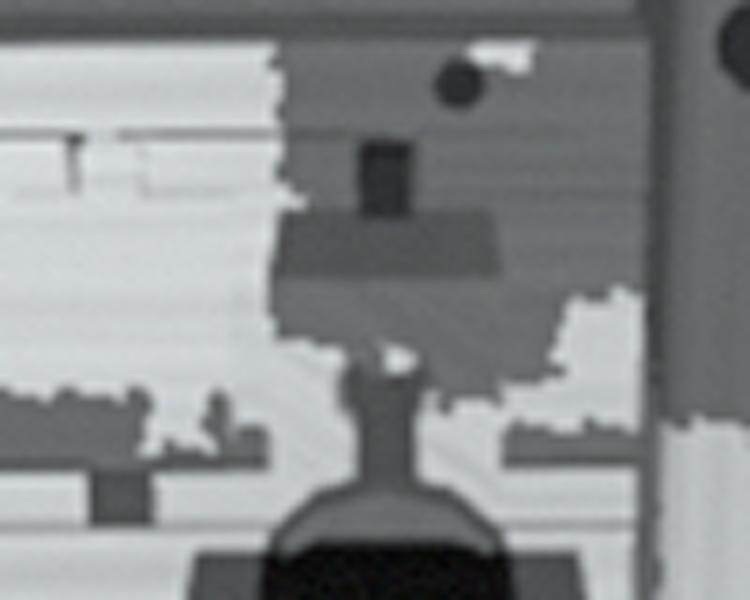

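View pics/s6.png

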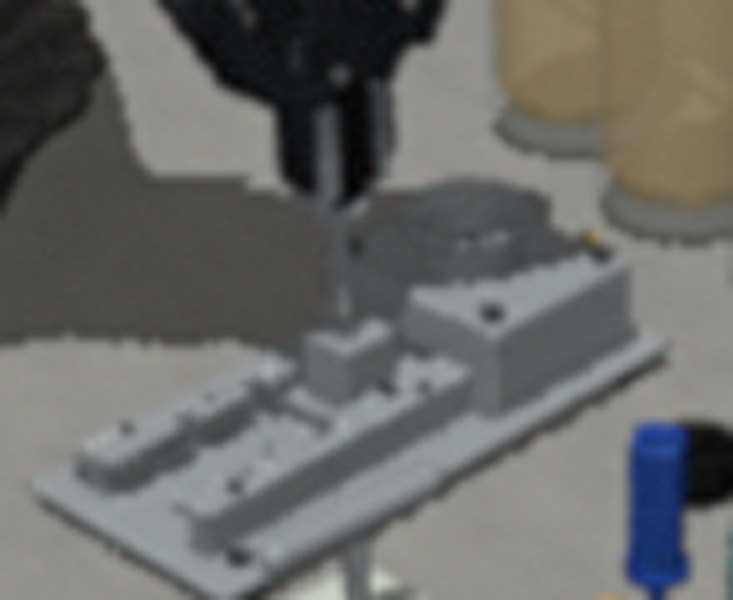

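```bash
python3 - <<'E'
from h import *
import pickle
np.set_printoptions(precision=2,suppress=True)
o,W=pickle.load(open('w6.pkl','rb'));Rt=R.from_rotvec(o['tool_rot']).as_matrix()
z=lambda p:(260+p[0]/7.5,165+p[1]/7.5)
T=lambda p,h:Rt.T@(onz(W,z(p),h)-o['ee_pos'])
print('boss',T((272,277),46),T((500,277),46))
print('hole far edge',T((383,340),46),T((345,377),46),T((422,377),46))
E
```

```text
boss [ 12.25 -10.03  56.92] [12.26 13.09 56.9 ]
hole far edge [ 5.46  1.23 56.91] [ 1.41 -2.68 56.91] [ 1.41  5.25 56.9 ]
```

```bash
python3 -m pendant '[[0.1,0,3,0,0,0,0],[0.1,0,5,0,0,0,0],[0.1,0,6,0,0,0,0],[0.1,0,6.5,0,0,0,0]]'; python3 -m pendant '[[0,0,0.5,0,0,0,0],[0,0,0.5,0,0,0,0]]';  python3 -m pendant '[[0,0,0.5,0,0,0,0],[0,0,0.5,0,0,0,0]]'; python3 -m pendant '[[0,0,0.5,0,0,0,0],[0,0,0.5,0,0,0,0]]'
```

```text
time_s: 6.5
ee_pos: [545.9, -86.6, 96.7]
tool_rot: [-1.938, -2.472, -0.0]
contact_force: [0.2, -0.3, -0.1]
width: 14.8
time_s: 6.7
ee_pos: [545.9, -86.6, 96.3]
tool_rot: [-1.938, -2.472, -0.0]
contact_force: [-0.1, 0.5, 0.2]
width: 14.9
time_s: 6.9
ee_pos: [545.9, -86.6, 95.8]
tool_rot: [-1.938, -2.472, -0.0]
contact_force: [-0.3, -0.3, -1.1]
width: 15.1
time_s: 7.1
ee_pos: [545.9, -86.7, 95.3]
tool_rot: [-1.938, -2.472, -0.0]
contact_force: [-0.7, 0.5, -0.4]
width: 14.9
```

```bash
python3 -m pendant '[[0,0,0.5,0,0,0,0],[0,0,0.5,0,0,0,0]]';  python3 -m pendant '[[0,0,0.5,0,0,0,0],[0,0,0.5,0,0,0,0]]'
```

```text
time_s: 7.3
ee_pos: [545.9, -86.6, 94.7]
tool_rot: [-1.938, -2.472, -0.0]
contact_force: [-0.0, 0.5, -1.0]
width: 15.2
time_s: 7.5
ee_pos: [545.9, -86.6, 94.2]
tool_rot: [-1.938, -2.472, -0.0]
contact_force: [-0.2, -0.0, -1.1]
width: 15.0
```

```bash
python3 -m pendant '[[0,0,0.5,0,0,0,0],[0,0,0.5,0,0,0,0]]'
```

```text
time_s: 7.7
ee_pos: [545.9, -86.6, 93.7]
tool_rot: [-1.938, -2.472, -0.0]
contact_force: [0.5, 0.4, -0.2]
width: 15.0
```

```bash
python3 -m pendant '[[0,0,0.5,0,0,0,0],[0,0,0.5,0,0,0,0]]'
```

```text
time_s: 7.9
ee_pos: [545.9, -86.6, 93.2]
tool_rot: [-1.938, -2.472, -0.0]
contact_force: [1.4, -0.1, -0.5]
width: 14.6
```

```bash
python3 -m pendant '[[0,0,0.5,0,0,0,0],[0,0,0.5,0,0,0,0]]'
```

```text
time_s: 8.1
ee_pos: [545.8, -86.6, 92.7]
tool_rot: [-1.938, -2.472, -0.0]
contact_force: [-0.6, 0.8, -0.5]
width: 15.1
```

```bash
python3 -m pendant '[[0,0,0.5,0,0,0,0],[0,0,1,0,0,0,0],[0,0,1,0,0,0,0]]'
```

```text
time_s: 8.4
ee_pos: [545.9, -86.6, 91.7]
tool_rot: [-1.938, -2.472, -0.0]
contact_force: [0.0, -0.4, 0.0]
width: 15.1
```

```bash
python3 -m pendant '[[0,0,0.5,0,0,0,0],[0,0,1,0,0,0,0],[0,0,1,0,0,0,0]]'
```

```text
time_s: 8.7
ee_pos: [545.9, -86.7, 90.7]
tool_rot: [-1.938, -2.472, -0.0]
contact_force: [0.3, 0.5, -0.4]
width: 15.0
```

```bash
python3 -m pendant '[[0,0,0.5,0,0,0,0],[0,0,1,0,0,0,0],[0,0,1,0,0,0,0]]'
```

```text
time_s: 9.0
ee_pos: [545.9, -86.6, 89.7]
tool_rot: [-1.938, -2.472, -0.0]
contact_force: [0.6, 0.0, -0.7]
width: 15.2
```

```bash
python3 -m pendant '[[0,0,0.5,0,0,0,0],[0,0,1,0,0,0,0],[0,0,1,0,0,0,0]]'
```

```text
time_s: 9.3
ee_pos: [545.9, -86.6, 88.7]
tool_rot: [-1.938, -2.472, -0.0]
contact_force: [1.0, -1.1, -0.3]
width: 15.1
```

```bash
python3 -m pendant '[[0,0,0.5,0,0,0,0],[0,0,1,0,0,0,0],[0,0,1,0,0,0,0]]'
```

```text
time_s: 9.6
ee_pos: [545.9, -86.6, 87.7]
tool_rot: [-1.938, -2.472, -0.0]
contact_force: [0.0, 0.3, -0.3]
width: 15.3
```

```bash
python3 -m pendant '[[0,0,0.5,0,0,0,0],[0,0,1,0,0,0,0],[0,0,1,0,0,0,0]]'
```

```text
time_s: 9.9
ee_pos: [545.8, -86.6, 86.7]
tool_rot: [-1.938, -2.472, -0.0]
contact_force: [-0.4, -0.3, -0.9]
width: 15.1
```

```bash
python3 -m pendant '[[0,0,0.5,0,0,0,0],[0,0,1,0,0,0,0],[0,0,1,0,0,0,0]]'
```

```text
time_s: 10.2
ee_pos: [545.8, -86.6, 85.7]
tool_rot: [-1.938, -2.472, -0.0]
contact_force: [-0.7, -0.5, -0.7]
width: 15.3
```

```bash
python3 -m pendant '[[0,0,0.5,0,0,0,0],[0,0,1,0,0,0,0],[0,0,1,0,0,0,0]]'
```

```text
time_s: 10.5
ee_pos: [545.9, -86.6, 84.7]
tool_rot: [-1.938, -2.472, -0.0]
contact_force: [0.6, 1.0, -1.7]
width: 14.8
```

```bash
python3 -m pendant '[[0,0,0.5,0,0,0,0],[0,0,1,0,0,0,0],[0,0,1,0,0,0,0]]'
```

```text
time_s: 10.8
ee_pos: [545.9, -86.6, 83.7]
tool_rot: [-1.938, -2.472, -0.0]
contact_force: [-0.4, -0.0, -1.5]
width: 15.1
```

```bash
python3 -m pendant '[[0,0,0.5,0,0,0,0],[0,0,1,0,0,0,0],[0,0,1,0,0,0,0]]'
```

```text
time_s: 11.1
ee_pos: [546.0, -86.6, 82.9]
tool_rot: [1.938, 2.472, 0.0]
contact_force: [0.2, -0.2, 2.0]
width: 15.0
```

```bash
python3 -m pendant '[[0,0,0.5,0,0,0,0],[0,0,1,0,0,0,0],[0,0,1,0,0,0,0]]'
```

```text
time_s: 11.4
ee_pos: [546.0, -86.7, 81.9]
tool_rot: [1.938, 2.472, 0.0]
contact_force: [-1.0, -0.5, 3.2]
width: 15.1
```

```bash
python3 -m pendant '[[0,0,0.5,0,0,0,0],[0,0,1,0,0,0,0],[0,0,1,0,0,0,0],[0,0,1,0,0,0,0]]'
```

```text
time_s: 11.8
ee_pos: [545.9, -86.7, 80.8]
tool_rot: [1.938, 2.472, 0.0]
contact_force: [-0.0, 0.2, 4.6]
width: 14.9
```

```bash
python3 -m pendant '[[0,0,0.5,0,0,0,0],[0,0,1,0,0,0,0],[0,0,1,0,0,0,0],[0,0,1,0,0,0,0]]'
```

```text
time_s: 12.2
ee_pos: [545.9, -86.7, 79.8]
tool_rot: [1.938, 2.472, 0.0]
contact_force: [-0.4, -0.8, 5.8]
width: 14.8
```

```bash
python3 -m pendant '[[0,0,0.5,0,0,0,0],[0,0,1,0,0,0,0],[0,0,1,0,0,0,0],[0,0,1,0,0,0,0]]'
```

```text
time_s: 12.6
ee_pos: [546.0, -86.7, 79.0]
tool_rot: [1.938, 2.472, 0.0]
contact_force: [-0.4, -0.1, 6.4]
width: 14.7
```

```bash
python3 -m pendant '[[0,0,0.5,0,0,0,0],[0,0,1,0,0,0,0],[0,0,1,0,0,0,0],[0,0,1,0,0,0,0]]'
```

```text
time_s: 13.0
ee_pos: [546.0, -86.7, 78.0]
tool_rot: [1.938, 2.472, 0.0]
contact_force: [-1.2, 0.3, 7.0]
width: 15.1
```

```bash
python3 -m pendant '[[0,0,0.4,0,0,0,0],[0,0,0.4,0,0,0,0],[0,0,0.4,0,0,0,0]]'; python3 -c "
from station import manip
o=manip.observe();print(o['ee_pos'],o['contact_force'],o['ft_torque'],o['tool_rot'])"
```

```text
time_s: 13.3
ee_pos: [546.0, -86.7, 77.7]
tool_rot: [1.938, 2.472, 0.0]
contact_force: [-1.3, -0.1, 8.4]
width: 14.7
[546.00761826 -86.69506645  77.67127267] [-1.28101429 -0.11567283  8.39733319] [0.06863266 0.29073534 0.00869957] [1.93805969e+00 2.47203929e+00 3.90218020e-04]
```

```bash
python3 -m pendant '[[0,-1,0,0,0,0,0],[0,-2,0,0,0,0,0],[0,-3,0,0,0,0,0],[0,-4,0,0,0,0,0],[0,-5,0,0,0,0,0]]'
```

```text
time_s: 13.8
ee_pos: [542.1, -87.8, 77.9]
tool_rot: [1.937, 2.47, 0.002]
contact_force: [2.4, 1.4, 7.9]
width: 15.0
```

```bash
python3 -m pendant '[[0,-1,0.2,0,0,0,0],[0,-2,0.2,0,0,0,0],[0,-3,0.2,0,0,0,0],[0,-4,0.2,0,0,0,0],[0,-5,0.2,0,0,0,0]]'
```

```text
time_s: 14.3
ee_pos: [537.3, -89.1, 77.8]
tool_rot: [1.937, 2.47, 0.002]
contact_force: [2.8, 2.5, 7.6]
width: 15.2
```

```bash
python3 -m pendant '[[0,-2,0.2,0,0,0,0],[0,-4,0.2,0,0,0,0],[0,-6,0.2,0,0,0,0],[0,-8,0.2,0,0,0,0],[0,-10,0.2,0,0,0,0]]'
python3 - <<'E'
from h import *
from station import manip
f=manip.grab_frame('wrist')
cv2.imwrite('pics/w7b.png',cv2.resize(f[145:265,210:390,::-1],(780,520),interpolation=cv2.INTER_CUBIC))
E
```

```text
time_s: 14.8
ee_pos: [527.5, -91.5, 77.6]
tool_rot: [1.937, 2.47, 0.002]
contact_force: [1.9, 3.0, 7.8]
width: 15.0
```

View pics/w7b.png

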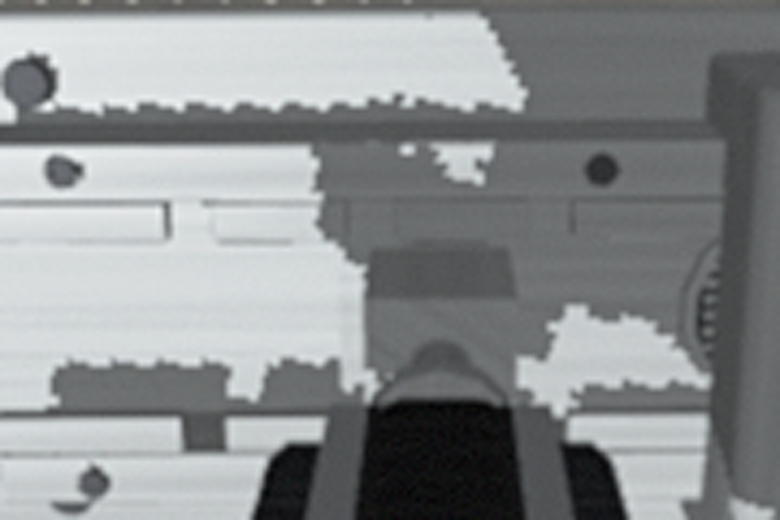

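```bash
python3 -m pendant '[[0.2,-2,0,0,0,0,0],[0.4,-4,0,0,0,0,0],[0.4,-6,0,0,0,0,0],[0.4,-8,0,0,0,0,0],[0.4,-10,0,0,0,0,0],[0.4,-12,0,0,0,0,0]]'
```

```text
time_s: 15.45
ee_pos: [515.9, -94.1, 77.6]
tool_rot: [1.937, 2.47, 0.002]
contact_force: [2.8, 0.5, 8.6]
width: 15.3
```

```bash
python3 -m pendant '[[0,-2,0,0,0,0,0],[0,-4,0,0,0,0,0],[0,-6,0,0,0,0,0],[0.1,-8,0,0,0,0,0],[0.1,-10,0,0,0,0,0],[0.1,-12,0,0,0,0,0]]'
```

```text
time_s: 16.05
ee_pos: [504.3, -97.0, 77.6]
tool_rot: [1.936, 2.47, 0.002]
contact_force: [3.3, -0.0, 8.0]
width: 14.8
```

```bash
python3 -m pendant '[[0,-2,0,0,0,0,0],[0,-4,0,0,0,0,0],[0,-6,0,0,0,0,0],[0.1,-8,0,0,0,0,0],[0.1,-10,0,0,0,0,0],[0.1,-12,0,0,0,0,0]]'
```

```text
time_s: 16.65
ee_pos: [492.6, -99.8, 77.6]
tool_rot: [1.936, 2.47, 0.002]
contact_force: [3.7, 1.1, 7.9]
width: 15.1
```

```bash
python3 -m pendant '[[0,-1,0,0,0,0,0],[0,-2,0,0,0,0,0],[0,-3,0,0,0,0,0],[0,-3.5,0,0,0,0,0]]'
```

```text
time_s: 17.05
ee_pos: [489.3, -100.6, 77.6]
tool_rot: [1.936, 2.47, 0.002]
contact_force: [2.4, 0.4, 8.2]
width: 15.0
```

```bash
python3 -m pendant '[[0,-0.5,0,0,0,0,0],[0,-1,0,0,0,0,0],[0,-1,0,0,0,0,0]]'
```

```text
time_s: 17.35
ee_pos: [488.3, -100.9, 77.6]
tool_rot: [1.936, 2.47, 0.002]
contact_force: [2.3, 0.0, 8.5]
width: 15.0
```

```bash
python3 -m pendant '[[0,-0.5,0,0,0,0,0],[0,-1,0,0,0,0,0],[0,-1,0,0,0,0,0]]'
```

```text
time_s: 17.65
ee_pos: [487.3, -101.1, 77.6]
tool_rot: [1.936, 2.47, 0.002]
contact_force: [2.9, 0.3, 7.8]
width: 15.1
```

```bash
python3 -m pendant '[[0,-0.3,0,0,0,0,0],[0,-0.6,0,0,0,0,0],[0,-0.6,0,0,0,0,0]]'
```

```text
time_s: 17.95
ee_pos: [487.0, -101.3, 77.6]
tool_rot: [1.936, 2.469, 0.003]
contact_force: [3.5, 1.3, 8.4]
width: 15.4
```

```bash
python3 -m pendant '[[0,-0.3,0,0,0,0,0],[0,-0.6,0,0,0,0,0],[0,-0.6,0,0,0,0,0]]'
```

```text
time_s: 18.25
ee_pos: [486.4, -101.4, 77.6]
tool_rot: [1.936, 2.469, 0.003]
contact_force: [3.7, 0.7, 7.4]
width: 15.0
```

```bash
python3 -m pendant '[[0,-0.3,0,0,0,0,0],[0,-0.6,0,0,0,0,0],[0,-0.6,0,0,0,0,0]]'
```

```text
time_s: 18.55
ee_pos: [485.9, -101.5, 77.6]
tool_rot: [1.936, 2.469, 0.003]
contact_force: [4.5, 0.9, 7.9]
width: 15.1
```

```bash
python3 -m pendant '[[0,-0.3,0,0,0,0,0],[0,-0.6,0,0,0,0,0],[0,-0.6,0,0,0,0,0]]'
```

```text
time_s: 18.85
ee_pos: [485.7, -101.7, 77.7]
tool_rot: [1.936, 2.468, 0.003]
contact_force: [5.9, 1.4, 7.3]
width: 14.9
```

```bash
python3 -m pendant '[[0,-0.4,0,0,0,0,0],[0,-0.8,0,0,0,0,0],[0,-0.8,0,0,0,0,0]]'
```

```text
time_s: 19.15
ee_pos: [485.4, -102.0, 77.8]
tool_rot: [1.935, 2.467, 0.004]
contact_force: [8.4, 2.3, 6.7]
width: 14.9
```

```bash
python3 -m pendant '[[0,0,-1,0,0,0,0],[0,0,-2,0,0,0,0],[0,0,-4,0,0,0,0],[0,0,-6,0,0,0,0],[0,0,-8,0,0,0,0],[0,0,-8,0,0,0,0]]'
```

```text
time_s: 19.75
ee_pos: [485.3, -102.2, 85.4]
tool_rot: [1.935, 2.468, 0.004]
contact_force: [8.6, -0.1, 1.9]
width: 14.8
```

```bash
python3 -m pendant '[[0,1,0,0,0,0,0],[0,2,0,0,0,0,0],[0,2.5,0,0,0,0,0],[0,2.5,0,0,0,0,0]]'
```

```text
time_s: 20.15
ee_pos: [485.9, -101.2, 85.0]
tool_rot: [1.937, 2.471, 0.001]
contact_force: [4.5, -3.9, 0.2]
width: 15.2
```

```bash
python3 -m pendant '[[-0.4,0.5,0,0,0,0,0],[-0.8,1,0,0,0,0,0],[-0.8,1,0,0,0,0,0],[-0.8,1,0,0,0,0,0]]'
```

```text
time_s: 20.55
ee_pos: [486.2, -101.3, 84.8]
tool_rot: [-1.938, -2.472, 0.0]
contact_force: [1.3, -1.2, -0.3]
width: 14.9
```

```bash
python3 -m pendant '[[-0.3,0.5,-3,0,0,0,0],[-0.3,0.5,-8,0,0,0,0],[-0.3,0.5,-14,0,0,0,0],[-0.3,0.5,-25,0,0,0,0],[-0.3,0.5,-50,0,0,0,0],[-0.3,0.5,-80,0,0,0,0],[-0.3,0.5,-80,0,0,0,0],[-0.3,0.5,-80,0,0,0,0]]'
python3 - <<'E'
from h import *
from station import manip
import pickle
np.set_printoptions(precision=2,suppress=True)
o=manip.observe();W=manip.camera_info('wrist');print(o['time_s'],o['ee_pos'],o['tool_rot'],o['width'],o['contact_force'],o['ft_torque'])
f=manip.grab_frame('wrist');cv2.imwrite('pics/w8.png',f[:,:,::-1]);pickle.dump((o,W),open('w8.pkl','wb'))
g=manip.grab_frame('scene');d=manip.grab_frame('side')
cv2.imwrite('pics/ss8.png',cv2.resize(np.hstack([g[100:260,220:340],d[100:260,230:350]])[:,:,::-1],(800,533),interpolation=cv2.INTER_CUBIC))
E
```

```text
time_s: 21.35
ee_pos: [487.0, -101.5, 165.8]
tool_rot: [1.937, 2.471, 0.001]
contact_force: [0.2, 0.5, -1.6]
width: 14.7
21.35 [ 487.   -101.54  165.77] [1.94 2.47 0.  ] 14.732785825978217 [ 0.21  0.48 -1.56] [ 0.   -0.03 -0.06]
```

View pics/w8.png

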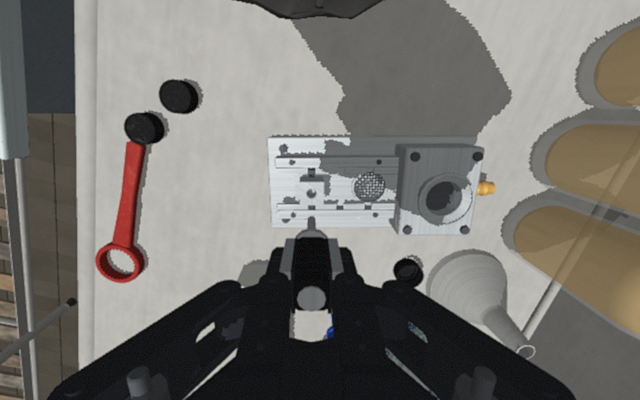

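View pics/ss8.png

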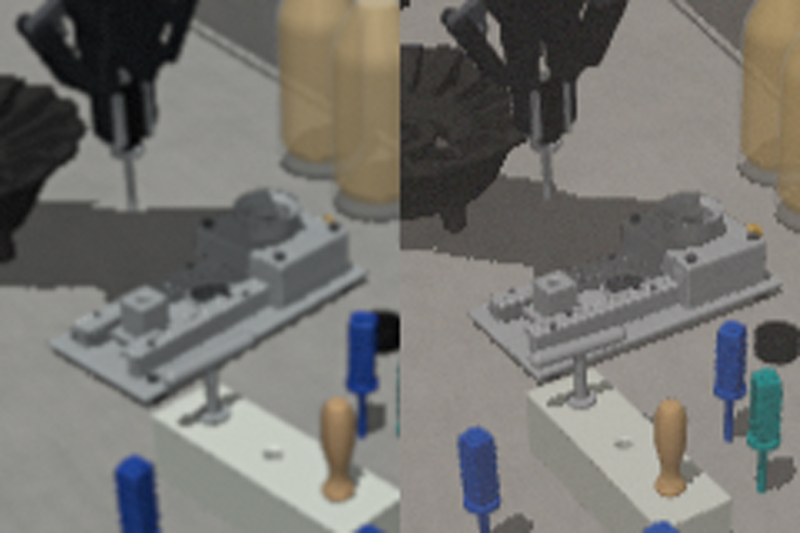

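```bash
python3 -m pendant '[[-45,-15,0,0,0,0.175,0],[-90,-29,0,0,0,0.175,0],[-135,-44,0,0,0,0.175,0],[-180,-58,0,0,0,0.175,0],[-188.4,-60.9,0,0,0,0.175,0],[-188.4,-60.9,0,0,0,0.175,0],[-188.4,-60.9,20,0,0,0.175,0],[-188.4,-60.9,40,0,0,0.175,0],[-188.4,-60.9,40,0,0,0.175,0],[-188.4,-60.9,40,0,0,0.175,0]]'
python3 - <<'E'
from h import *
from station import manip
import pickle
np.set_printoptions(precision=2,suppress=True)
o,W=pickle.load(open('w8.pkl','rb'))
cv2.imwrite('pics/w8b.png',cv2.resize(cv2.imread('pics/w8.png')[125:245,260:500],(800,400),interpolation=cv2.INTER_CUBIC))
o=manip.observe();W=manip.camera_info('wrist');print(o['time_s'],o['ee_pos'],o['tool_rot'],o['width'],o['contact_force'],o['ft_torque'])
f=manip.grab_frame('wrist');cv2.imwrite('pics/w9.png',f[:,:,::-1]);pickle.dump((o,W),open('w9.pkl','wb'))
cv2.imwrite('pics/w9b.png',cv2.resize(f[165:245,260:360,::-1],(750,600),interpolation=cv2.INTER_CUBIC))
Rt=R.from_rotvec(o['tool_rot']).as_matrix()
print('to grasp pose',Rt.T@(np.array([472.77,-298.97,55.76])-o['ee_pos']))
E
```

```text
time_s: 22.5
ee_pos: [473.1, -298.0, 125.0]
tool_rot: [-2.145, -2.294, -0.0]
contact_force: [0.8, -0.2, -0.1]
width: 15.1
22.5 [ 473.06 -297.98  125.  ] [-2.14 -2.29 -0.  ] 15.123886333674411 [ 0.85 -0.18 -0.12] [-0.    0.01 -0.01]
to grasp pose [-1.03 -0.3  69.24]
```

View pics/w9b.png

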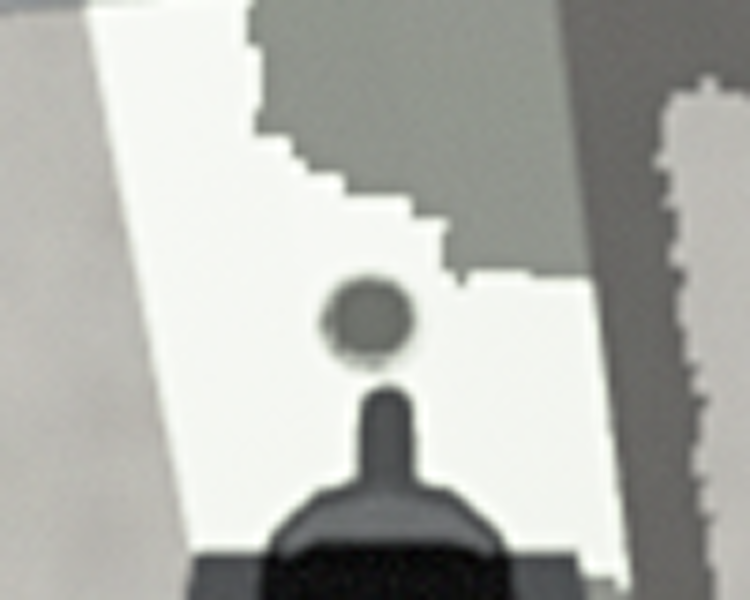

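View pics/w8b.png

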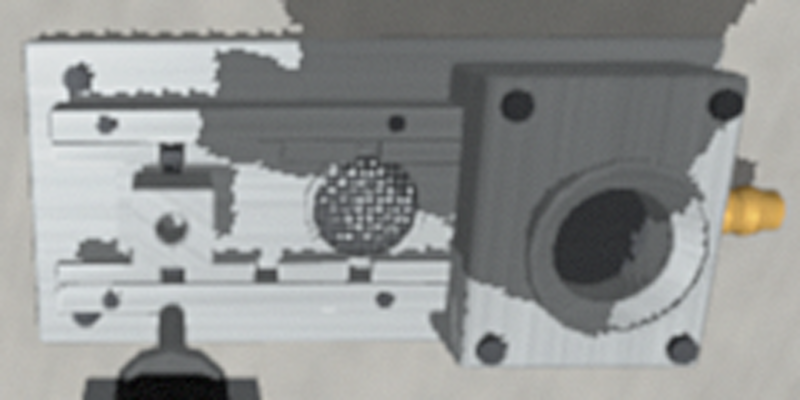

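```bash
python3 - <<'E'
from h import *
import pickle
np.set_printoptions(precision=2,suppress=True)
o,W=pickle.load(open('w9.pkl','rb'));Rt=R.from_rotvec(o['tool_rot']).as_matrix()
z=lambda p:(260+p[0]/7.5,165+p[1]/7.5)
T=lambda p,h:Rt.T@(onz(W,z(p),h)-o['ee_pos'])
print('tip',T((387,414),o['ee_pos'][2]-49.7),'socket',T((369,321),46))
o,W=pickle.load(open('w8.pkl','rb'))
z=lambda p:(260+p[0]/3.333,125+p[1]/3.333)
h=onz(W,z((172,227)),46); i=onz(W,z((618,246)),71); hf=[onz(W,z(p),50) for p in [(480,75),(465,365)]]
print(h,i,'hole-inlet',np.linalg.norm((i-h)[:2]))
u=np.array([.971,.2385,0]); print('hole to head face',[(q-h)@u for q in hf])
E
```

```text
tip [ 0.43  1.49 49.7 ] socket [-0.1  -0.49 79.  ]
[ 488.76 -100.53   46.  ] [605.39 -69.74  71.  ] hole-inlet 120.6201830246832
hole to head face [np.float64(85.5248262266744), np.float64(90.01043804444251)]
```

```bash
python3 -m pendant '[[-0.6,-1.3,10,0,0,0,0],[-0.6,-1.3,20,0,0,0,0],[-0.6,-1.3,23,0,0,0,0],[-0.6,-1.3,23,0,0,0,0],[-0.6,-1.3,23,0,0,0,0]]'
python3 - <<'E'
from h import *
from station import manip
import pickle
np.set_printoptions(precision=2,suppress=True)
o=manip.observe();W=manip.camera_info('wrist');print(o['time_s'],o['ee_pos'],o['tool_rot'],o['width'],o['contact_force'],o['ft_torque'])
f=manip.grab_frame('wrist');cv2.imwrite('pics/w10.png',f[:,:,::-1]);pickle.dump((o,W),open('w10.pkl','wb'))
cv2.imwrite('pics/w10b.png',cv2.resize(f[165:245,260:360,::-1],(750,600),interpolation=cv2.INTER_CUBIC))
Rt=R.from_rotvec(o['tool_rot']).as_matrix()
print('to grasp pose',Rt.T@(np.array([472.77,-298.97,55.76])-o['ee_pos']))
E
```

```text
time_s: 23.05
ee_pos: [471.7, -299.9, 102.0]
tool_rot: [-2.147, -2.293, -0.0]
contact_force: [-0.1, 0.4, -0.2]
width: 14.9
23.05 [ 471.68 -299.87  101.95] [-2.15 -2.29 -0.  ] 14.895554859303909 [-0.06  0.39 -0.24] [0.04 0.04 0.01]
to grasp pose [ 0.82  1.15 46.19]
```

View pics/w10b.png

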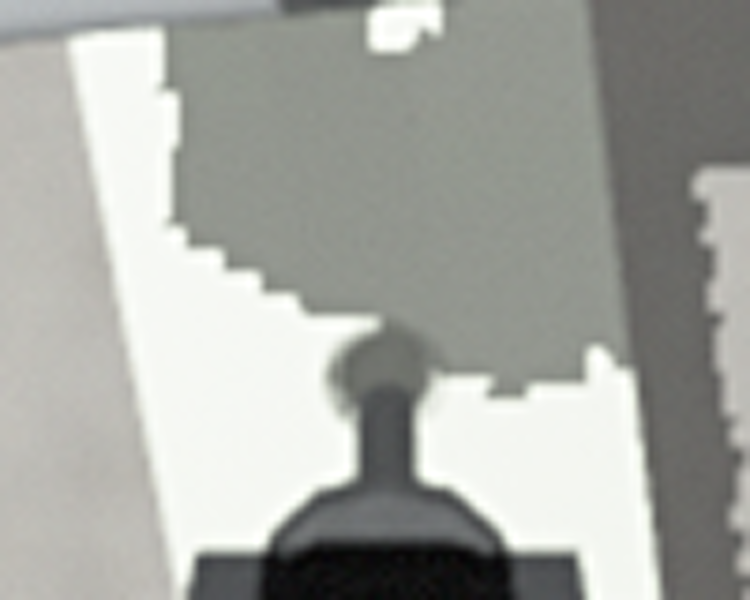

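```bash
python3 - <<'E'
from h import *
import pickle
from station import manip
np.set_printoptions(precision=2,suppress=True)
o,W=pickle.load(open('w10.pkl','rb'));Rt=R.from_rotvec(o['tool_rot']).as_matrix()
z=lambda p:(260+p[0]/7.5,165+p[1]/7.5)
T=lambda p,h:Rt.T@(onz(W,z(p),h)-o['ee_pos'])
print('tip',T((387,414),o['ee_pos'][2]-49.7),'socket',T((382,372),46),T((330,372),46),T((434,372),46),T((382,322),46),T((382,420),46))
print(manip.observe()['ee_pos'])
E
```

```text
tip [ 0.42  1.49 49.7 ] socket [ 2.51  0.99 55.95] [ 2.51 -4.33 55.95] [ 2.51  6.32 55.95] [ 7.94  0.99 55.95] [-2.78  0.99 55.95]
[ 471.72 -299.89  102.12]
```

```bash
python3 -m pendant '[[1.6,0,2,0,0,0,0],[1.6,0,4,0,0,0,0],[1.6,0,5,0,0,0,0],[1.6,0,5,0,0,0,0]]'; python3 -m pendant '[[0,0,0.7,0,0,0,0],[0,0,1.5,0,0,0,0],[0,0,1.5,0,0,0,0]]'
```

```text
time_s: 23.5
ee_pos: [471.5, -298.1, 96.8]
tool_rot: [-2.147, -2.293, -0.0]
contact_force: [-0.4, -0.2, -0.5]
width: 14.9
time_s: 23.8
ee_pos: [471.5, -298.2, 95.4]
tool_rot: [-2.147, -2.293, -0.0]
contact_force: [0.3, 0.8, -0.4]
width: 14.9
```

```bash
python3 -m pendant '[[0,0,1,0,0,0,0],[0,0,1.5,0,0,0,0],[0,0,1.5,0,0,0,0]]'
```

```text
time_s: 24.1
ee_pos: [471.5, -298.2, 93.9]
tool_rot: [-2.147, -2.293, -0.0]
contact_force: [-0.3, -0.5, -0.7]
width: 15.1
```

```bash
python3 -m pendant '[[0,0,1,0,0,0,0],[0,0,2,0,0,0,0],[0,0,2,0,0,0,0]]'
```

```text
time_s: 24.4
ee_pos: [471.5, -298.2, 91.8]
tool_rot: [-2.147, -2.293, -0.0]
contact_force: [0.1, -0.1, -1.1]
width: 14.9
```

```bash
python3 -m pendant '[[0,0,3,0,0,0,0],[0,0,6,0,0,0,0],[0,0,10,0,0,0,0],[0,0,10,0,0,0,0]]'; python3 -m pendant '[[0,0,3,0,0,0,0],[0,0,6,0,0,0,0],[0,0,10,0,0,0,0],[0,0,10,0,0,0,0]]'
```

```text
time_s: 24.8
ee_pos: [471.3, -298.0, 81.3]
tool_rot: [-2.146, -2.293, -0.0]
contact_force: [0.1, -0.1, -0.5]
width: 14.9
time_s: 25.2
ee_pos: [471.3, -298.0, 71.4]
tool_rot: [-2.146, -2.293, -0.0]
contact_force: [1.2, -0.1, -0.5]
width: 14.9
```

```bash
python3 -m pendant '[[0,0,3,0,0,0,0],[0,0,6,0,0,0,0],[0,0,10,0,0,0,0],[0,0,12,0,0,0,0],[0,0,13,0,0,0,0],[0,0,13,0,0,0,0]]'
```

```text
time_s: 25.8
ee_pos: [471.5, -298.2, 58.8]
tool_rot: [-2.147, -2.293, -0.0]
contact_force: [-1.1, -0.2, -0.3]
width: 14.6
```

```bash
python3 -m pendant '[[0,0,0.7,0,0,0,0],[0,0,1.4,0,0,0,0],[0,0,1.4,0,0,0,0]]'
```

```text
time_s: 26.1
ee_pos: [471.5, -298.2, 57.5]
tool_rot: [-2.147, -2.293, -0.0]
contact_force: [0.5, 0.7, -0.8]
width: 15.1
```

```bash
python3 -m pendant '[[0,0,0.5,0,0,0,0],[0,0,0.5,0,0,0,0]]'
```

```text
time_s: 26.3
ee_pos: [471.5, -298.2, 57.0]
tool_rot: [-2.147, -2.294, -0.0]
contact_force: [-1.3, 0.3, -0.8]
width: 14.7
```

```bash
python3 -m pendant '[[0,0,0.5,0,0,0,0],[0,0,0.5,0,0,0,0]]'
```

```text
time_s: 26.5
ee_pos: [471.5, -298.2, 56.5]
tool_rot: [-2.147, -2.293, -0.0]
contact_force: [0.3, -0.4, -0.7]
width: 15.2
```

```bash
python3 -m pendant '[[0,0,0.5,0,0,0,0],[0,0,0.5,0,0,0,0]]'
```

```text
time_s: 26.7
ee_pos: [471.5, -298.2, 56.0]
tool_rot: [-2.147, -2.293, -0.0]
contact_force: [0.4, 0.2, -0.7]
width: 15.0
```

```bash
python3 -m pendant '[[0,0,0.5,0,0,0,0],[0,0,0.5,0,0,0,0]]'
```

```text
time_s: 26.9
ee_pos: [471.6, -298.2, 55.8]
tool_rot: [2.147, 2.293, 0.0]
contact_force: [-1.2, -0.2, 2.9]
width: 14.6
```

```bash
python3 -m pendant '[[0,0,0.4,0,0,0,0],[0,0,0.4,0,0,0,0]]'
```

```text
time_s: 27.1
ee_pos: [471.5, -298.2, 55.7]
tool_rot: [2.147, 2.293, 0.0]
contact_force: [-1.8, 1.9, 8.6]
width: 14.9
```

```bash
python3 -m pendant '[[0,0,-0.4,0,0,0,0],[0,0,-0.4,0,0,0,45],[0,0,-0.4,0,0,0,45],[0,0,-0.4,0,0,0,45],[0,0,-0.4,0,0,0,45],[0,0,-0.4,0,0,0,45]]'; python3 -m pendant '[[0,0,-10,0,0,0,45],[0,0,-30,0,0,0,45],[0,0,-60,0,0,0,45],[0,0,-100,0,0,0,45],[0,0,-130,0,0,0,45],[0,0,-130,0,0,0,45],[0,0,-130,0,0,0,45]]'
python3 - <<'E'
from h import *
from station import manip
import pickle
np.set_printoptions(precision=2,suppress=True)
o=manip.observe();W=manip.camera_info('wrist');print(o['time_s'],o['ee_pos'],o['tool_rot'],o['width'],o['contact_force'],o['ft_torque'])
f=manip.grab_frame('wrist');cv2.imwrite('pics/w11.png',f[:,:,::-1]);pickle.dump((o,W),open('w11.pkl','wb'))
g=manip.grab_frame('scene');d=manip.grab_frame('side')
cv2.imwrite('pics/scene11.png',g[:,:,::-1]);cv2.imwrite('pics/side11.png',d[:,:,::-1])
cv2.imwrite('pics/ss11.png',cv2.resize(np.hstack([g[140:260,220:340],d[140:260,230:350]])[:,:,::-1],(800,400),interpolation=cv2.INTER_CUBIC))
cv2.imwrite('pics/w11b.png',cv2.resize(f[130:330,211:411,::-1],(600,600),interpolation=cv2.INTER_CUBIC))
E
```

```text
time_s: 27.7
ee_pos: [471.5, -298.2, 55.5]
tool_rot: [-2.147, -2.293, -0.0]
contact_force: [-0.8, 0.2, -0.2]
width: 38.2
time_s: 28.4
ee_pos: [471.5, -298.2, 186.4]
tool_rot: [2.146, 2.292, 0.0]
contact_force: [0.2, -0.4, -0.2]
width: 38.5
28.4 [ 471.5  -298.15  186.41] [2.15 2.29 0.  ] 38.527495081551 [ 0.24 -0.39 -0.22] [ 0.04  0.03 -0.04]
```

View pics/ss11.png

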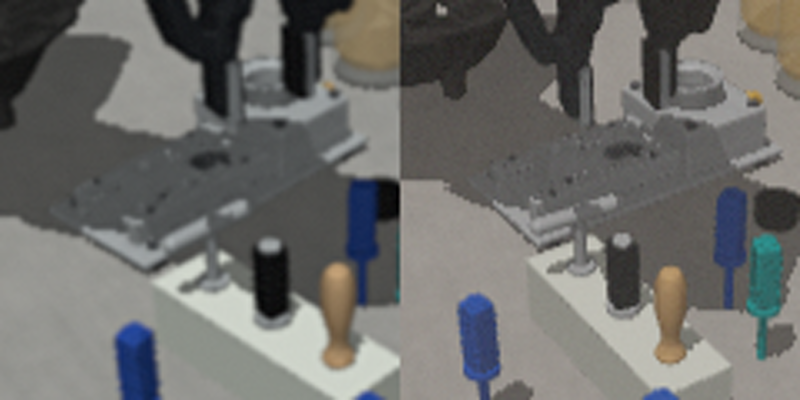

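View pics/w11.png

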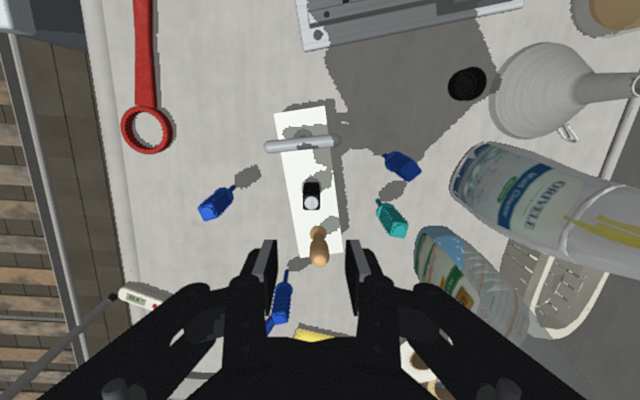

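```bash
python3 - <<'E'
from h import *
from station import manip
np.set_printoptions(precision=2,suppress=True)
def shift(a,b,x0,y0,x1,y1,m=5,s=8):
    A=cv2.resize(a[y0:y1,x0:x1],None,fx=s,fy=s,interpolation=cv2.INTER_CUBIC)
    B=cv2.resize(b[y0-m:y1+m,x0-m:x1+m],None,fx=s,fy=s,interpolation=cv2.INTER_CUBIC)
    r=cv2.matchTemplate(B,A,cv2.TM_CCOEFF_NORMED);_,v,_,l=cv2.minMaxLoc(r);return np.array(l)/s-m,v
S=manip.camera_info('scene');D=manip.camera_info('side')
for n,boxes in [('scene',dict(pin=(295,210,309,241),brush=(315,218,328,252),blueL=(254,235,268,270),blockR=(325,245,345,268))),('side',dict(pin=(291,208,304,236),brush=(306,217,318,250),blueL=(246,226,262,260),blockR=(312,245,330,262)))]:
    a=cv2.imread(f'pics/{n}0.png');b=cv2.imread(f'pics/{n}11.png')
    for k,x in boxes.items(): print(n,k,*shift(a,b,*x))
for n,C in(('scene',S),('side',D)):
    p=proj(C,[[472.8,-299,97],[473.8,-299,97],[472.8,-298,97],[472.8,-299,98]]);print(n,'px/mm',p[1:]-p[0])
E
```

```text
scene pin [-0.25 -0.38] 0.9042533040046692
scene brush [0.   0.38] 0.8862835168838501
scene blueL [0. 0.] 0.9987006187438965
scene blockR [0. 0.] 0.9996540546417236
side pin [ 0.   -0.38] 0.8659318685531616
side brush [0.   0.12] 0.7085651755332947
side blueL [0. 0.] 0.9977031350135803
side blockR [0. 0.] 0.9973315000534058
scene px/mm [[ 0.46 -0.17]
 [-0.28 -0.25]
 [-0.02 -0.44]]
side px/mm [[ 0.48 -0.1 ]
 [-0.17 -0.27]
 [-0.01 -0.41]]
```

View pics/w11b.png

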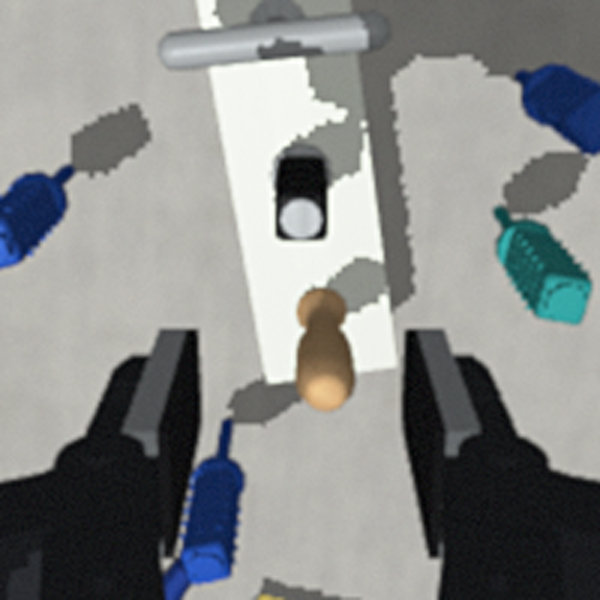

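The pin is upright and home. It shifted about 1–1.5 mm from its start, and the brush and block haven't moved. The slide is out and nothing is touching the robot, so I'm handing in.

```bash
python3 -c "
from station import manip
print(manip.job_done()); o=manip.observe(); print(o['time_s'],o['ee_pos'],o['contact_force'])"
```

```text
the job is handed in; nothing more can be done
None
the job is handed in; nothing more can be done
```

The strainer slide is out at its end stop, the release pin is back home in the middle socket, and I handed the job in at about 28.5 s. The system gave no verdict.

**What I did**
- **Button:** I took the pin from the block, lowered it into the boss hole and felt the button about 13 mm below the mouth. I pressed it about 5.3 mm down, with about 9 N on it.
- **Slide:** I held the button down and pushed the slide along its rails. It moved with about 3 N until the force began to rise at the end stop, where I stopped at about 9 N. All forces stayed well under the limits at every reading.
- **Return:** I let the catch up at the stop, drew the pin out and stood it back in its socket. The tool height at contact was 55.8 mm, the same as when I first gripped it.

**What the last checks showed**
- **Slide:** After I drew the pin out, the wrist picture gave 120.6 mm from hole to inlet (122 expected fully out). Two readings from the hole to the head's front face came out at 85.5 and 90.0 mm (88 expected). That puts the slide about 59–60 mm out. I did not push it back to test that the catch had locked.
- **Pin:** The pin stands upright with its collar on the block. By image comparison and tool position it is about 1–1.5 mm from where it started.
- **Bystanders:** Images showed no real shift of the brush, block or nearest look-alike. The tee key, funnel and caps I checked only by eye; they looked undisturbed.
- **Disagreement between measurements:** The wrist camera calibration was about 1.5 mm off along the jaw direction, and the fixed cameras differed from it by up to about 7 mm at the strainer. I aligned the pin tip to each hole directly in the wrist view instead. At the socket, that view and the original grip position differed by up to about 2 mm, so I aimed between the two.

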